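# Feel which cocottes are full and slide them onto the warming plate

## Task

Supper is over: the look-alike lidded cocottes on the black strip are either empty or still full of food, which you can only tell by how heavy they feel. Slide every full one onto the steel warming plate and every empty one onto the blue washing-up mat, its whole foot on the plate or mat, keeping them on the worktop all the way (no carrying, no tipping; raising one a few millimetres to feel its weight is all right). Only once all of them are sorted, push the plate's orange heat slider all the way to its stop; leave the pepper mill, mug and jar alone.

Things in the scene. Friction and masses are not known exactly. Their poses are not given: they have to be found in the camera images.
- cocotte_a: Red lidded cocotte, 100 mm across, all look alike, lid fixed on: foot 92 mm across, straight wall to z 40 mm, lid to 50 mm, round steel knob 30 mm across from there up to z 81 mm. Origin: centre of the underside, z up. Empty about 0.25 kg (sliding drag about 0.9 N) or full about 0.8 kg (drag about 2.7 N); weight and friction vary by 10 % each. May be absent.
- cocotte_b: Red lidded cocotte, 100 mm across, all look alike, lid fixed on: foot 92 mm across, straight wall to z 40 mm, lid to 50 mm, round steel knob 30 mm across from there up to z 81 mm. Origin: centre of the underside, z up. Empty about 0.25 kg (sliding drag about 0.9 N) or full about 0.8 kg (drag about 2.7 N); weight and friction vary by 10 % each. May be absent.
- cocotte_c: Red lidded cocotte, 100 mm across, all look alike, lid fixed on: foot 92 mm across, straight wall to z 40 mm, lid to 50 mm, round steel knob 30 mm across from there up to z 81 mm. Origin: centre of the underside, z up. Empty about 0.25 kg (sliding drag about 0.9 N) or full about 0.8 kg (drag about 2.7 N); weight and friction vary by 10 % each. May be absent.
- cocotte_d: Red lidded cocotte, 100 mm across, all look alike, lid fixed on: foot 92 mm across, straight wall to z 40 mm, lid to 50 mm, round steel knob 30 mm across from there up to z 81 mm. Origin: centre of the underside, z up. Empty about 0.25 kg (sliding drag about 0.9 N) or full about 0.8 kg (drag about 2.7 N); weight and friction vary by 10 % each. May be absent.
- cocotte_e: Red lidded cocotte, 100 mm across, all look alike, lid fixed on: foot 92 mm across, straight wall to z 40 mm, lid to 50 mm, round steel knob 30 mm across from there up to z 81 mm. Origin: centre of the underside, z up. Empty about 0.25 kg (sliding drag about 0.9 N) or full about 0.8 kg (drag about 2.7 N); weight and friction vary by 10 % each. May be absent.
- cocotte_f: Red lidded cocotte, 100 mm across, all look alike, lid fixed on: foot 92 mm across, straight wall to z 40 mm, lid to 50 mm, round steel knob 30 mm across from there up to z 81 mm. Origin: centre of the underside, z up. Empty about 0.25 kg (sliding drag about 0.9 N) or full about 0.8 kg (drag about 2.7 N); weight and friction vary by 10 % each. May be absent.
- cocotte_a_knob (a point): Point on the axis of cocotte_a's knob at grip height, 72 mm above its underside.
- cocotte_b_knob (a point): Point on the axis of cocotte_b's knob at grip height, 72 mm above its underside.
- cocotte_c_knob (a point): Point on the axis of cocotte_c's knob at grip height, 72 mm above its underside.
- cocotte_d_knob (a point): Point on the axis of cocotte_d's knob at grip height, 72 mm above its underside.
- cocotte_e_knob (a point): Point on the axis of cocotte_e's knob at grip height, 72 mm above its underside.
- cocotte_f_knob (a point): Point on the axis of cocotte_f's knob at grip height, 72 mm above its underside.
- strip: Black glass strip 98 x 760 mm (x, y) set flush in the worktop, six white rings 130 mm apart along its y, on which the cocottes start. Origin: its centre, at worktop height. Fixed, nothing to bump into.
- plate: Steel warming plate 140 x 410 mm (x, y), flush, with three orange rings at y -130, 0 and +130 mm; left or right of the middle. Origin: its centre, at worktop height; x away from the robot, y to the left. Only its slider housing stands up: a box 40 x 130 x 14 mm (x, y, z) centred at x +95 mm, y 0, beyond the far edge.
- mat: Thin blue washing-up mat with white lines, 140 x 410 mm (x, y), flush; on the other side from the plate. Origin: its centre, at worktop height; x away from the robot, y to the left.
- heat (a joint): Travel of the orange heat slider in m: 0 at the plate's -y end, 0.080 at its stop at the +y end. Stiff: about 1.5 N moves it, and it stays where it is left.
- heat_top (a point): Centre of the top of the orange slider grip, a block 28 x 20 x 40 mm (x, y, z) whose top is 54.5 mm above the worktop; it slides along the plate's +y (to the robot's left).
- mill: Wooden pepper mill, 52 mm across, 132 mm tall. Origin: centre of its underside. Bystander.
- mug: Blue mug, 80 mm across, 90 mm tall. Origin: centre of its underside. Bystander.
- oats: Glass jar with wooden cap, 76 mm across, 110 mm tall. Origin: centre of its underside. Bystander.
Not all that is in view belongs to the job. What is shaped like the cocotte_b but purple or yellow is not meant.

How it is judged:
By the outcome, as a careful person would: the job done as asked, in the order asked, and still so for the second after the job is handed in, with the robot touching nothing.
Of cocotte_a, cocotte_b, cocotte_c, cocotte_d, cocotte_e, cocotte_f only 4 to 6 are there at a start; the rules pass over those that are not, and their reading is None.
At some moment in a run one of cocotte_a, cocotte_b, cocotte_c, cocotte_d, cocotte_e, cocotte_f may be knocked a few centimetres aside while the robot is not near it.
Once in a run the grip may slacken for a moment while it holds something.
It also fails if it takes over 210 s, if anything falls off the work surface, if the arm or the gripper's body presses on something with over 40 N, if the wrist force passes 120 N, or if a joint passes its speed limit or range.

## Robot

A 6-joint arm with a two-finger parallel gripper is mounted at the origin on the work surface. World frame = base frame: x ahead of the robot, y to its left, z up, the work surface at z = 0. Lengths are in m, angles in rad, forces in N, time in s.
With the tool pointing down it reaches from about 0.4 to 0.825 m from the base axis. Payload 7 kg.
Tool frame: the origin (TCP) lies midway between the tips of the shut fingers; the grasp point (between the pads) lies 19 mm behind it; y points along the fingers, z is the direction in which the jaws open and shut, and the axes are right-handed (so a half turn about y gives the same grasp; the last joint's range is limited). The gripper opens to 88 mm and grips with 3 to 60 N. Pads are 19 mm wide; open, the fingers measure 130 mm over their backs; the gripper's body (78 mm by 193 mm) begins 47 mm behind the grasp point.
Start: joints at [1.497, 0.359, 0.012, 0, -1.224, -0.288], TCP at [0.239, 0.631, 0.227] pointing down, gripper open.
Joint ranges: [-3.07, 3.07], [-1.43, 2.12], [-1.02, 1.25], [-3.03, 1.67], [-3.05, -0], [-3.03, 3.03]. Speed limits (rad/s): [2.39, 2.39, 3.01, 3.14, 3.14, 3.14].

## Interface

Orientations are given as [roll, pitch, yaw] about the fixed x, y, z axes, in that order (R = Rz(yaw) Ry(pitch) Rx(roll)).
In Python, from station import arm gives the robot as it stands.
- The arm moves only by the tool move_arm, never from a script. Its argument "deltas" is a list of rows, each an object with "dp": the shift along the tool's x, y, z in mm, a list of three; "rotation": the turn, a rotation vector about the tool's x, y, z in degrees, a list of three. A call has 1 to 5 rows; each row shifts and turns the pose as measured when the row begins, along the tool's axes as they then stand; what a row does not reach is not made up. A row lasts 1/12 s, in which the tool goes at most 41.7 mm and 7.16 degrees, less where a joint would pass 70% of its speed; a pose out of reach is approached as far as the arm can. A call is refused whole if a number of a shift passes 41.7 or a number of a turn 7.16, either way. A call with a gripper value outside its range is refused whole. "jaw" is the closure in counts, from 0 (fully open) to 255 (shut), set as the call begins (left out, the last holds). The fingers move at their own pace and stop on an object; "squeeze" is the grip in N (left out, the last holds). Time passes only in rows, so rows that do not move let the fingers close. It gives the time, the measured TCP pose, the force and the opening at its end, in the units of the state.
- arm.get_state(): the state, without advancing time (a new reading comes with each control period).
- arm.grab_frame(name): name is "side" or "top"; returns a dict with "pixels" (480x640x3 uint8, red, green, blue), "z_map" (480x640 float32, m along the optical axis (not along the pixel's ray), 0 where there is no reading), "fx", "fy", "cx", "cy" (pixels), "k1" (the pictures are not rectified: a ray, as slopes to the right and down, at radius r is drawn at 1 + k1 r^2 times it, then the intrinsics apply), "cam_to_world" (4x4, takes a point from camera to world coordinates). Camera axes: x right, y down, z forward; pixel columns grow to the right and rows downward; lengths in m; the calibration is good to about 2 mm. A picture is of the moment at which its call begins.
- arm.job_done(): hands the job in, once; it reports no verdict.
The state is a dict: "t": time; "q": joint angles; "qd": joint speeds; "joint_efforts": joint torques, N m; "eef_pos": TCP position; "ee_rot": TCP orientation; "force": force on the tool from outside, world axes, zero at the start; "moment": the same for the moment, N m; "width": finger opening in m.
Only numpy, scipy, OpenCV 4.12 (cv2) and the standard library are available. Lean on these libraries where they do the work, as an engineer would, in place of code of your own. Each camera call takes 0.05 s, during which the arm holds its last target.

## Working session

There is one attempt and no reset: what is moved stays moved. The work goes in short steps, Python scripts to look and compute and a tool call to move; the robot and the scene stay as the last step left them, time stands still between calls to the robot, and variables do not carry over. Pictures are saved under pics/ and viewed, and the job is handed in when it is done.

Besides the shell and the picture viewer there is one more tool, called after ">>>" by a JSON object that holds its "op" and its "data", one argument or row to a line. move_arm: Moves the arm, as the interface text tells. Its arguments: {"type":"object","properties":{"deltas":{"type":"array","items":{"type":"object","properties":{"dp":{"type":"array","items":{"type":"number"}},"rotation":{"type":"array","items":{"type":"number"}}}}},"jaw":{"type":"number"},"squeeze":{"type":"number"}},"required":["deltas"]}

```bash
mkdir -p pics; ls; cat > h.py <<'E'
import numpy as np, cv2
from station import arm
def snap(name, out):
    f=arm.grab_frame(name); cv2.imwrite(out, cv2.cvtColor(f['pixels'],cv2.COLOR_RGB2BGR)); return f
def world(f,us,vs,z=None):
    # undistort; z: plane height, else depth map
    us=np.atleast_1d(us).astype(float); vs=np.atleast_1d(vs).astype(float)
    xd=(us-f['cx'])/f['fx']; yd=(vs-f['cy'])/f['fy']
    x,y=xd.copy(),yd.copy()
    for _ in range(20):
        s=1+f['k1']*(x*x+y*y); x=xd/s; y=yd/s
    d=np.stack([x,y,np.ones_like(x)],1)
    T=np.array(f['cam_to_world'])
    if z is None:
        dep=f['z_map'][vs.astype(int),us.astype(int)][:,None]
        return (d*dep)@T[:3,:3].T+T[:3,3]
    w=d@T[:3,:3].T
    k=(z-T[2,3])/w[:,2]
    return T[:3,3]+w*k[:,None]
E
python3 - <<'E'
from h import *
s=arm.get_state(); print(s)
for n in('top','side'):
    f=snap(n,f'pics/{n}0.png'); print(n,f['fx'],f['fy'],f['cx'],f['cy'],f['k1'],np.array(f['cam_to_world']).round(3).tolist())
E
```

```text
pics
{'t': 0.0, 'q': array([ 1.49710584e+00,  3.59348799e-01,  1.10700785e-02, -3.39211626e-04,
       -1.22408132e+00, -2.88131692e-01]), 'qd': array([-1.64847556e-03,  6.39576006e-05,  1.31667128e-03, -6.43178640e-04,
       -9.76984667e-05,  3.88739192e-04]), 'joint_efforts': array([-1.84541437e-03, -5.82711983e+01,  2.93053079e+01,  6.99680284e+00,
        6.86382395e-03, -1.73519720e-04]), 'eef_pos': array([0.23877276, 0.63084702, 0.22565416]), 'ee_rot': array([-1.56920646e+00,  1.38649345e-04,  2.77965507e+00]), 'force': array([-0.26927082,  0.65764028,  0.06380338]), 'moment': array([-0.00137919,  0.01203555,  0.000971  ]), 'width': 0.0881076437242881}
top 433.303682659291 433.303682659291 323.8750046350908 231.41696269142793 -0.10840802951777845 [[-0.023, -0.994, 0.106, 0.357], [-1.0, 0.023, -0.0, -0.029], [-0.002, -0.106, -0.994, 1.386], [0.0, 0.0, 0.0, 1.0]]
side 511.29575701151026 511.29575701151026 313.615002913026 237.9354941271596 -0.08752881903957312 [[0.772, -0.429, 0.469, -0.23], [-0.636, -0.524, 0.566, -0.932], [0.003, -0.735, -0.678, 1.15], [0.0, 0.0, 0.0, 1.0]]
```

View pics/top0.png

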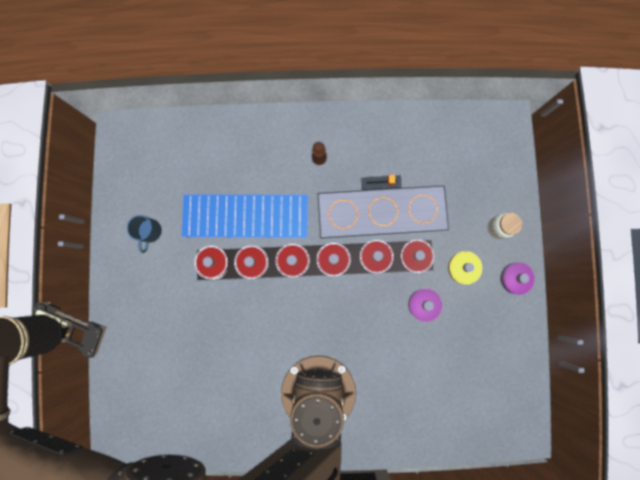

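View pics/side0.png

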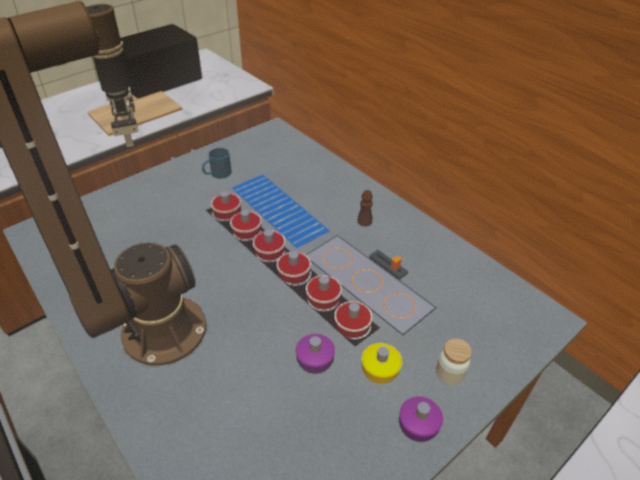

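```bash
cat >> h.py <<'E'
def cocs(f, dbg=False):
    p=f['pixels']; hsv=cv2.cvtColor(p,cv2.COLOR_RGB2HSV); h,s,v=[hsv[...,i].astype(int) for i in range(3)]
    m=(((h<7)|(h>172))&(s>150)&(v>90)).astype(np.uint8)
    n,l,st,c=cv2.connectedComponentsWithStats(m)
    out=[]
    for i in range(1,n):
        if st[i,4]<100: continue
        vs,us=np.nonzero(l==i)
        w=world(f,us,vs)
        k=(w[:,2]>0.03)&(w[:,2]<.065)
        w=w[k]
        if len(w)<60: continue
        # fit circle to hull of top ring
        hull=cv2.convexHull(w[:,:2].astype(np.float32))
        (cx,cy),r=cv2.minEnclosingCircle(hull)
        out.append((round(cx,4),round(cy,4),round(r,4),len(w),round(float(np.median(w[:,2])),3)))
    return out
E
python3 - <<'E'
from h import *
f=arm.grab_frame('top'); p=f['pixels']; 
for c in cocs(f): print(c)
f2=arm.grab_frame('side')
print('side')
for c in cocs(f2): print(c)
hsv=cv2.cvtColor(p,cv2.COLOR_RGB2HSV)
h,s,v=[hsv[...,i].astype(int) for i in range(3)]
def rect(m,name,z=0):
    m=m.astype(np.uint8); n,l,st,c=cv2.connectedComponentsWithStats(m); 
    i=1+np.argmax(st[1:,4]); vs,us=np.nonzero(l==i); w=world(f,us,vs,z)[:,:2]
    r=cv2.minAreaRect((w*1000).astype(np.float32)); print(name,st[i],r, cv2.boxPoints(r).round().tolist())
rect((h>100)&(h<118)&(s>150)&(v>120),'mat')
print(p[230,330],p[200,370],p[120,200],hsv[230,330],hsv[120,200],p[183,380],p[179,392])
crop=p[150:330,160:560]; cv2.imwrite('pics/crop.png',cv2.cvtColor(cv2.resize(crop,(800,360),interpolation=cv2.INTER_CUBIC),cv2.COLOR_RGB2BGR))
E
```

```text
(0.419, -0.1883, 0.0406, 254, 0.048)
(0.413, 0.0699, 0.0429, 470, 0.048)
(0.4133, -0.0564, 0.0423, 449, 0.048)
(0.413, 0.3256, 0.0438, 453, 0.048)
(0.4097, 0.1996, 0.0439, 472, 0.048)
side
(0.4153, 0.325, 0.0446, 197, 0.05)
(0.4115, 0.1954, 0.0435, 233, 0.052)
(0.413, 0.0667, 0.0435, 276, 0.051)
(0.413, -0.0594, 0.044, 326, 0.051)
(0.4186, -0.192, 0.0447, 383, 0.051)
(0.4179, -0.3202, 0.0447, 470, 0.05)
mat [218 195   7  41 228] ((565.7662963867188, 302.5711364746094), (19.020763397216797, 131.4416961669922), 88.12550354003906) [[500.0, 295.0], [631.0, 291.0], [632.0, 310.0], [500.0, 314.0]]
[165 171 194] [165 170 192] [142 151 162] [114  38 194] [107  31 162] [65 70 77] [237 193  83]
```

View pics/crop.png

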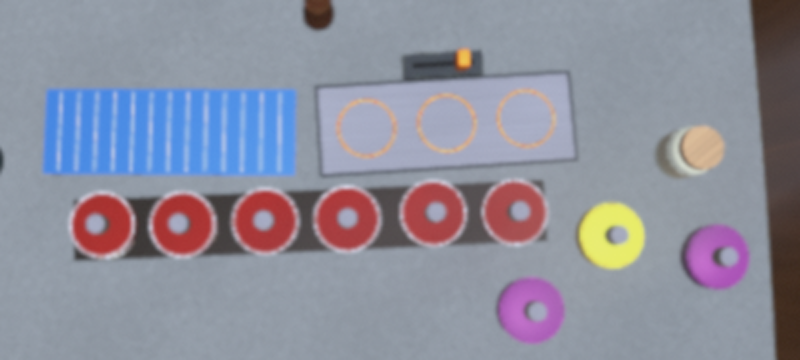

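```bash
cat >> h.py <<'E'
def cocs2(f,z=0.042,minr=.043):
    """outer red outlines projected on plane z -> circle centre/radius"""
    p=f['pixels']; hsv=cv2.cvtColor(p,cv2.COLOR_RGB2HSV); h,s,v=[hsv[...,i].astype(int) for i in range(3)]
    m=(((h<8)|(h>170))&(s>130)&(v>70)).astype(np.uint8)
    n,l,st,c=cv2.connectedComponentsWithStats(m)
    out=[]
    for i in range(1,n):
        if st[i,4]<60: continue
        vs,us=np.nonzero(l==i); w=world(f,us,vs,z)
        (cx,cy),r=cv2.minEnclosingCircle((w[:,:2]*1000).astype(np.float32))
        if .3e3<cx<.9e3 and abs(cy)<.6e3: out.append((round(cx,1),round(cy,1),round(r,1),st[i,4]))
    return sorted(out,key=lambda a:-a[1])
E
python3 - <<'E'
from h import *
f=arm.grab_frame('top')
for c in cocs2(f): print(c)
f2=arm.grab_frame('side')
print('side')
for c in cocs2(f2): print(c)
g=lambda L,z=0: (world(f,[160+a/2 for a,b in L],[150+b/2 for a,b in L],z)*1000).round()[:,:2].tolist()
M=g([(46,89),(296,89),(296,175),(43,174)]); P=g([(315,87),(570,71),(578,159),(321,176)])
print('mat',M,np.mean(M,0)); print('plate',P,np.mean(P,0))
print('rings',g([(366,128),(447,123),(526,117)]))
print('slot',g([(413,66),(473,64)],.014),'house',g([(403,55),(482,50),(482,75),(404,80)],.014))
p=f['pixels'];hsv=cv2.cvtColor(p,cv2.COLOR_RGB2HSV).astype(int)
m=(hsv[...,0]<22)&(hsv[...,0]>8)&(hsv[...,1]>160)&(hsv[...,2]>150); m[:165]=0;m[195:]=0
vs,us=np.nonzero(m); w=world(f,us,vs); print(len(us),us.mean(),vs.mean(),w.mean(0),np.median(w[:,2])); k=w[:,2]>.045; print(w[k].mean(0),w[k].min(0),w[k].max(0))
f2p=f2['pixels'];hs=cv2.cvtColor(f2p,cv2.COLOR_RGB2HSV).astype(int)
m=(hs[...,0]<22)&(hs[...,0]>8)&(hs[...,1]>160)&(hs[...,2]>150); m[:240]=0;m[280:]=0;m[:,:380]=0;m[:,415:]=0
vs,us=np.nonzero(m); w=world(f2,us,vs); k=w[:,2]>.045; print('side',len(us),w[k].mean(0),w[k].min(0),w[k].max(0))
for nm,(u,v) in dict(mill=(319,152),mug=(145,228),oats=(512,222)).items(): print(nm,world(f,[u],[v]).round(3))
E
```

```text
(412.2, 326.0, 44.3, np.int32(503))
(410.2, 199.5, 44.6, np.int32(525))
(412.7, 70.5, 44.2, np.int32(533))
(413.2, -56.7, 43.8, np.int32(513))
(419.0, -191.0, 43.7, np.int32(494))
(418.6, -317.7, 42.0, np.int32(393))
side
(417.9, 330.7, 43.7, np.int32(235))
(383.2, 285.3, 31.1, np.int32(65))
(416.3, 204.4, 44.7, np.int32(271))
(389.7, 158.5, 37.3, np.int32(81))
(417.7, 74.7, 44.8, np.int32(319))
(387.9, 28.5, 35.7, np.int32(77))
(418.2, -53.4, 45.1, np.int32(370))
(384.2, -95.0, 35.9, np.int32(92))
(423.6, -188.2, 45.4, np.int32(431))
(391.7, -223.6, 36.8, np.int32(86))
(421.4, -316.8, 45.8, np.int32(515))
(387.3, -349.6, 37.7, np.int32(103))
mat [[637.0, 430.0], [626.0, 19.0], [486.0, 21.0], [497.0, 433.0]] [561.5  225.75]
plate [[628.0, -12.0], [646.0, -431.0], [501.0, -436.0], [483.0, -19.0]] [ 564.5 -224.5]
rings [[559.0, -93.0], [564.0, -225.0], [572.0, -354.0]]
slot [[657.0, -171.0], [658.0, -269.0]] house [[675.0, -156.0], [681.0, -284.0], [640.0, -282.0], [634.0, -156.0]]
44 391.09090909090907 179.52272727272728 [ 0.65770986 -0.24518444  0.0526348 ] 0.053225025393281444
[ 0.65797391 -0.2454045   0.05354703] [ 0.6468423  -0.25494056  0.04589894] [ 0.66911222 -0.23634663  0.06047594]
side 43 [ 0.660263   -0.25024783  0.05494238] [ 0.64824491 -0.25760775  0.04578079] [ 0.67403913 -0.24061227  0.06267977]
mill [[ 0.732 -0.021  0.119]]
mug [[0.528 0.554 0.007]]
oats [[ 0.508 -0.601  0.109]]
```

```bash
cat >> h.py <<'E'
from scipy.spatial.transform import Rotation as Ro
def go(x,y,z,yaw=np.pi):
    s=arm.get_state(); R=Ro.from_euler('xyz',s['ee_rot']); Rt=Ro.from_euler('xyz',[-np.pi/2,0,yaw])
    d=R.inv().apply(np.array([x,y,z])/1000-s['eef_pos'])*1000
    rv=np.degrees((R.inv()*Rt).as_rotvec())
    print('t',round(s['t'],2),'pos',(s['eef_pos']*1000).round(1),'dp',d.round(1),'rot',rv.round(2),'F',np.round(s['force'],2),'w',round(s['width']*1000,1))
E
echo
```

>>> {"op": "move_arm", "data": {
  "deltas": [
    {"dp": [0,0,0],"rotation": [0,-7,0]},
    {"dp": [0,0,0],"rotation": [0,-7,0]},
    {"dp": [0,0,0],"rotation": [0,-6.7,0]}
  ],
  "jaw": 0,
  "squeeze": 30
}}

```text
t: 0.55
eef_pos: [0.2388, 0.6309, 0.2258]
ee_rot: [-1.57, -0.0, -3.133]
force: [0.1, -0.5, 0.4]
width: 0.0877
```

```bash
python3 -c "
from h import *
go(413,326,130)"
```

```text
t 0.55 pos [238.8 630.9 225.8] dp [-171.6   96.2  306.2] rot [-0.07  0.48  0.02] F [ 0.13 -0.5   0.38] w 87.7
```

>>> {"op": "move_arm", "data": {
  "deltas": [
    {"dp": [-19,10,34],"rotation": [0,0.4,0]},
    {"dp": [-19,10,34]},
    {"dp": [-19,10,34]},
    {"dp": [-19,10,34]},
    {"dp": [-19,10,34]}
  ]
}}

```text
$.deltas[1]: bad value
```

>>> {"op": "move_arm", "data": {
  "deltas": [
    {"dp": [-19,11,34]},
    {"dp": [-19,11,34]},
    {"dp": [-19,11,34]},
    {"dp": [-19,11,34]}
  ]
}}

```text
$.deltas[0]: bad value
```

```bash
python3 -c "
from h import *
go(413,326,56)"
```

```text
t 0.55 pos [238.8 630.9 225.8] dp [-171.7  170.2  306.1] rot [-0.07  0.48  0.02] F [ 0.13 -0.5   0.38] w 87.7
```

Rotation must be given in each row.

>>> {"op": "move_arm", "data": {
  "deltas": [
    {"dp": [-19,10,34],"rotation": [0,0.4,0]},
    {"dp": [-19,10,34],"rotation": [0,0,0]},
    {"dp": [-19,10,34],"rotation": [0,0,0]},
    {"dp": [-19,10,34],"rotation": [0,0,0]},
    {"dp": [-19,10,34],"rotation": [0,0,0]}
  ]
}}

```text
t: 0.97
eef_pos: [0.3354, 0.4635, 0.1742]
ee_rot: [-1.574, 0.001, -3.122]
force: [0.2, 1.3, -0.8]
width: 0.0878
```

>>> {"op": "move_arm", "data": {
  "deltas": [
    {"dp": [-19,10,34],"rotation": [0,0,0]},
    {"dp": [-19,10,34],"rotation": [0,0,0]},
    {"dp": [-19,10,34],"rotation": [0,0,0]},
    {"dp": [-19,10,34],"rotation": [0,0,0]}
  ]
}}

```text
t: 1.3
eef_pos: [0.4157, 0.3231, 0.1332]
ee_rot: [-1.576, 0.003, -3.12]
force: [0.8, 1.2, 0.3]
width: 0.0876
```

```bash
python3 -c "
from h import *
go(413,326,56)"
```

```text
t 1.3 pos [415.7 323.1 133.2] dp [ 2.9 77.3 -2.5] rot [ 0.29  1.23 -0.15] F [0.76 1.2  0.28] w 87.6
```

>>> {"op": "move_arm", "data": {
  "deltas": [
    {"dp": [2.5,26,-2.5],"rotation": [0.3,1.2,-0.1]},
    {"dp": [0,26,0],"rotation": [0,0,0]},
    {"dp": [0,25,0],"rotation": [0,0,0]}
  ]
}}

```text
t: 1.55
eef_pos: [0.4185, 0.32, 0.0583]
ee_rot: [-1.577, 0.006, 3.132]
force: [1.3, 0.2, -0.8]
width: 0.0877
```

>>> {"op": "move_arm", "data": {
  "deltas": [
    {"dp": [0,0,0],"rotation": [0,0,0]},
    {"dp": [0,0,0],"rotation": [0,0,0]},
    {"dp": [0,0,0],"rotation": [0,0,0]},
    {"dp": [0,0,0],"rotation": [0,0,0]},
    {"dp": [0,0,0],"rotation": [0,0,0]}
  ],
  "jaw": 200
}}

```text
t: 1.97
eef_pos: [0.4179, 0.3185, 0.0573]
ee_rot: [-1.573, 0.003, 3.132]
force: [-0.3, 1.0, -0.8]
width: 0.06
```

```bash
python3 -c "
from h import *
go(413,326,56);snap('top','pics/t1.png');snap('side','pics/s1.png')"
```

```text
t 1.97 pos [417.9 318.5  57.3] dp [ 5.   1.3 -7.5] rot [ 0.11 -0.56 -0.18] F [-0.27  0.98 -0.78] w 60.0
```

View pics/s1.png

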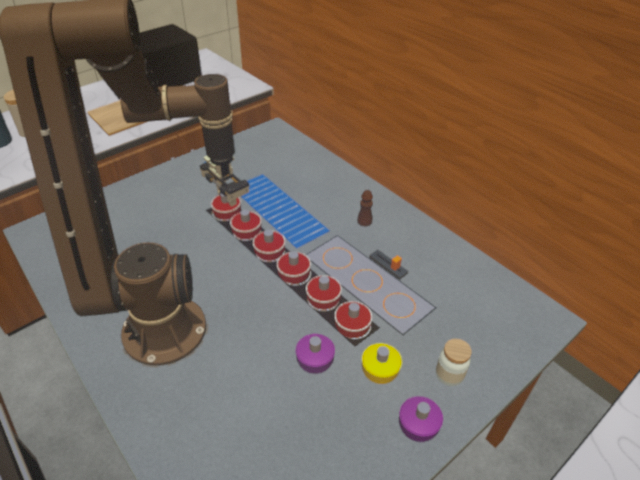

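>>> {"op": "move_arm", "data": {
  "deltas": [
    {"dp": [4.5,0,-7],"rotation": [0,-0.5,0]},
    {"dp": [0,0,0],"rotation": [0,0,0]},
    {"dp": [0,0,0],"rotation": [0,0,0]},
    {"dp": [0,0,0],"rotation": [0,0,0]},
    {"dp": [0,0,0],"rotation": [0,0,0]}
  ],
  "jaw": 220
}}

```text
t: 2.48
eef_pos: [0.4131, 0.3278, 0.0592]
ee_rot: [-1.576, 0.005, -3.14]
force: [1.0, -0.8, -1.7]
width: 0.0294
```

>>> {"op": "move_arm", "data": {
  "deltas": [
    {"dp": [0,0,0],"rotation": [0,0,0]},
    {"dp": [0,0,0],"rotation": [0,0,0]}
  ]
}}

```text
t: 2.65
eef_pos: [0.4131, 0.3278, 0.0592]
ee_rot: [-1.576, 0.005, -3.14]
force: [0.1, 0.6, 0.9]
width: 0.0291
```

```bash
python3 -c "
from h import *
go(413,326,57)"
```

```text
t 2.65 pos [413.1 327.8  59.2] dp [0.1 2.1 1.8] rot [ 0.3   0.08 -0.29] F [0.06 0.63 0.86] w 29.1
```

>>> {"op": "move_arm", "data": {
  "deltas": [
    {"dp": [0,-4,0],"rotation": [0,0,0]},
    {"dp": [0,0,0],"rotation": [0,0,0]}
  ]
}}

```text
t: 2.82
eef_pos: [0.4127, 0.3272, 0.0629]
ee_rot: [-1.575, 0.004, -3.141]
force: [0.3, 0.2, -3.2]
width: 0.0288
```

>>> {"op": "move_arm", "data": {
  "deltas": [
    {"dp": [0,0,0],"rotation": [0,0,0]}
  ]
}}

```text
t: 2.9
eef_pos: [0.4126, 0.3269, 0.0628]
ee_rot: [-1.575, 0.004, -3.141]
force: [0.5, -0.3, -3.0]
width: 0.0291
```

```bash
cat >> h.py <<'E'
def weigh(n=6):
    L=[];T=[]
    for i in range(n):
        s=arm.get_state(); L.append(s['force'][2]); T.append(s['joint_efforts'][:3]); arm.grab_frame('top')
    s=arm.get_state();print('t',round(s['t'],2),'pos',(s['eef_pos']*1000).round(1),'fz',np.round(L,2),'mean',round(np.mean(L),2),'eff',np.mean(T,0).round(2),'w',round(s['width']*1000,1))
E
python3 -c "
from h import *
weigh()"
```

```text
t 3.2 pos [412.7 327.1  62.8] fz [-3.   -3.42 -1.95 -2.87 -2.67 -3.08] mean -2.83 eff [ 1.000e-02 -4.598e+01  2.248e+01] w 28.8
```

>>> {"op": "move_arm", "data": {
  "deltas": [
    {"dp": [0,3.7,0],"rotation": [0,0,0]},
    {"dp": [-12,0,-4],"rotation": [0,0,0]},
    {"dp": [-25,0,-7.5],"rotation": [0,0,0]},
    {"dp": [-25,0,-7.5],"rotation": [0,0,0]},
    {"dp": [-25,0,-7.5],"rotation": [0,0,0]}
  ]
}}

```text
t: 3.62
eef_pos: [0.4979, 0.3531, 0.0593]
ee_rot: [-1.574, 0.002, -3.138]
force: [-0.6, -0.4, -1.4]
width: 0.0292
```

```bash
python3 -c "
from h import *
go(577,373,59)"
```

```text
t 3.62 pos [497.9 353.1  59.3] dp [-79.2   0.5 -19.6] rot [ 0.21  0.23 -0.11] F [-0.59 -0.37 -1.43] w 29.2
```

>>> {"op": "move_arm", "data": {
  "deltas": [
    {"dp": [-25,0.3,-6],"rotation": [0,0,0]},
    {"dp": [-25,0,-6],"rotation": [0,0,0]},
    {"dp": [-18,0,-5],"rotation": [0,0,0]},
    {"dp": [-6,0,-1],"rotation": [0,0,0]},
    {"dp": [0,0,0],"rotation": [0,0,0]}
  ]
}}

```text
t: 4.03
eef_pos: [0.5793, 0.3731, 0.059]
ee_rot: [-1.574, 0.003, -3.138]
force: [-2.8, -1.2, 5.6]
width: 0.0293
```

```bash
python3 -c "
from h import *
go(577,373,59);snap('side','pics/s2.png')"
```

```text
t 4.03 pos [579.3 373.1  59. ] dp [ 2.3 -0.   0.1] rot [ 0.18  0.23 -0.17] F [-2.77 -1.18  5.57] w 29.3
```

View pics/s2.png

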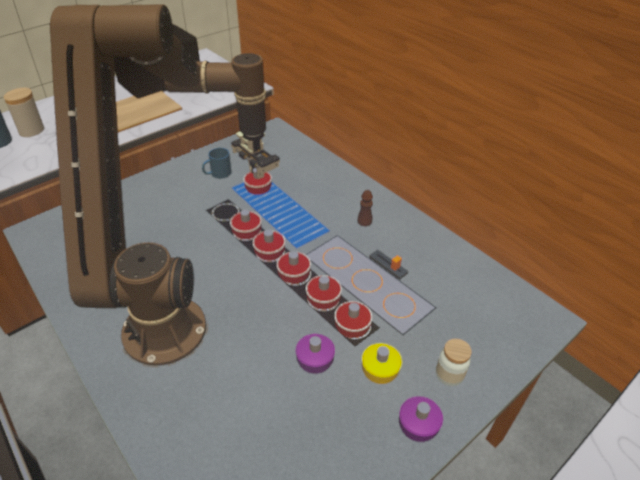

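>>> {"op": "move_arm", "data": {
  "deltas": [
    {"dp": [0,0,0],"rotation": [0,0,0]},
    {"dp": [0,0,0],"rotation": [0,0,0]},
    {"dp": [0,0,0],"rotation": [0,0,0]},
    {"dp": [0,0,0],"rotation": [0,0,0]},
    {"dp": [0,-35,0],"rotation": [0,0,0]}
  ],
  "jaw": 90
}}

```text
t: 4.5
eef_pos: [0.574, 0.3699, 0.0865]
ee_rot: [-1.567, -0.006, -3.139]
force: [0.2, 0.7, -1.7]
width: 0.0547
```

```bash
python3 -c "
from h import *
go(411,199,110)"
```

```text
t 4.5 pos [574.  369.9  86.5] dp [163.7 -21.8 170.5] rot [-0.24  0.17  0.34] F [ 0.18  0.74 -1.72] w 54.7
```

>>> {"op": "move_arm", "data": {
  "deltas": [
    {"dp": [10,-30,10],"rotation": [-0.2,0.1,0.3]},
    {"dp": [33,0,34],"rotation": [0,0,0]},
    {"dp": [38,0,39],"rotation": [0,0,0]},
    {"dp": [38,0,39],"rotation": [0,0,0]},
    {"dp": [33,0,36],"rotation": [0,0,0]}
  ]
}}

```text
t: 4.92
eef_pos: [0.4476, 0.2381, 0.1203]
ee_rot: [-1.577, 0.01, -3.136]
force: [-0.3, 0.6, 1.0]
width: 0.0565
```

```bash
python3 -c "
from h import *
go(411,199,59)
f=snap('top','pics/t3.png')
print(cocs2(f),cocs(f))"
```

```text
t 4.92 pos [447.6 238.1 120.3] dp [37.5 60.7 39.3] rot [ 0.34  0.35 -0.56] F [-0.27  0.57  1.04] w 56.5
[(578.2, 372.5, 43.7, np.int32(300)), (410.1, 199.5, 43.9, np.int32(297)), (412.6, 70.5, 44.2, np.int32(533)), (413.6, -56.7, 43.9, np.int32(513)), (419.1, -190.9, 43.6, np.int32(493)), (418.6, -317.7, 42.0, np.int32(391))] [(0.5798, 0.3709, 0.0426, 261, 0.048), (0.4191, -0.1885, 0.0411, 260, 0.048), (0.4131, 0.0699, 0.0429, 471, 0.048), (0.4134, -0.0563, 0.042, 447, 0.048), (0.4095, 0.1991, 0.0427, 260, 0.047)]
```

>>> {"op": "move_arm", "data": {
  "deltas": [
    {"dp": [32,0,33],"rotation": [0.3,0.3,-0.5]},
    {"dp": [3,20,4],"rotation": [0,0,0]},
    {"dp": [0,28,0],"rotation": [0,0,0]},
    {"dp": [0,8,0],"rotation": [0,0,0]},
    {"dp": [0,0,0],"rotation": [0,0,0]}
  ]
}}

```text
t: 5.38
eef_pos: [0.4128, 0.2014, 0.0654]
ee_rot: [-1.574, 0.0, 3.141]
force: [0.1, 0.9, 0.8]
width: 0.0563
```

```bash
python3 -c "
from h import *
go(411,199,59)"
```

```text
t 5.38 pos [412.8 201.4  65.4] dp [1.8 6.4 2.5] rot [ 0.19 -0.05 -0.01] F [0.15 0.9  0.75] w 56.3
```

>>> {"op": "move_arm", "data": {
  "deltas": [
    {"dp": [1.8,6.4,2],"rotation": [0,0,0]},
    {"dp": [0,0,0],"rotation": [0,0,0]},
    {"dp": [0,0,0],"rotation": [0,0,0]},
    {"dp": [0,0,0],"rotation": [0,0,0]},
    {"dp": [0,0,0],"rotation": [0,0,0]}
  ],
  "jaw": 220
}}

```text
t: 5.8
eef_pos: [0.4127, 0.2014, 0.0607]
ee_rot: [-1.575, 0.002, -3.141]
force: [-0.6, -0.2, -2.8]
width: 0.0294
```

>>> {"op": "move_arm", "data": {
  "deltas": [
    {"dp": [0,0,0],"rotation": [0,0,0]},
    {"dp": [0,-4,0],"rotation": [0,0,0]},
    {"dp": [0,0,0],"rotation": [0,0,0]},
    {"dp": [0,0,0],"rotation": [0,0,0]}
  ]
}}

```text
t: 6.13
eef_pos: [0.4128, 0.2017, 0.0655]
ee_rot: [-1.575, 0.002, -3.141]
force: [-1.3, -1.7, -3.0]
width: 0.0294
```

```bash
python3 -c "
from h import *
weigh()"
```

```text
t 6.43 pos [412.7 201.6  65.2] fz [-3.04 -2.   -1.91 -2.07 -2.05 -1.79] mean -2.14 eff [  0.   -36.64  21.51] w 29.5
```

>>> {"op": "move_arm", "data": {
  "deltas": [
    {"dp": [0,4.3,0],"rotation": [0,0,0]},
    {"dp": [-12,0,-6],"rotation": [0,0,0]},
    {"dp": [-25,0,-12],"rotation": [0,0,0]},
    {"dp": [-25,0,-12],"rotation": [0,0,0]},
    {"dp": [-25,0,-12],"rotation": [0,0,0]}
  ]
}}

```text
t: 6.85
eef_pos: [0.4967, 0.2409, 0.0605]
ee_rot: [-1.572, -0.003, -3.14]
force: [-4.6, -1.4, 7.4]
width: 0.0295
```

```bash
python3 -c "
from h import *
go(551,268,60.5)"
```

```text
t 6.85 pos [496.7 240.9  60.5] dp [-54.3  -0.2 -27. ] rot [0.08 0.08 0.17] F [-4.56 -1.44  7.42] w 29.5
```

>>> {"op": "move_arm", "data": {
  "deltas": [
    {"dp": [-23,-0.5,-11.5],"rotation": [0,0,0]},
    {"dp": [-18,0,-9],"rotation": [0,0,0]},
    {"dp": [-6,0,-3],"rotation": [0,0,0]},
    {"dp": [0,0,0],"rotation": [0,0,0]}
  ]
}}

```text
t: 7.18
eef_pos: [0.5501, 0.2666, 0.0605]
ee_rot: [-1.57, -0.003, -3.139]
force: [-5.7, -1.8, 9.9]
width: 0.0289
```

```bash
python3 -c "
from h import *
go(551,268,60)"
```

```text
t 7.18 pos [550.1 266.6  60.5] dp [-0.9  0.5 -1.4] rot [-0.06  0.13  0.15] F [-5.7  -1.77  9.92] w 28.9
```

Release and go to C (413, 70).

>>> {"op": "move_arm", "data": {
  "deltas": [
    {"dp": [0,0,0],"rotation": [0,0,0]},
    {"dp": [0,0,0],"rotation": [0,0,0]},
    {"dp": [0,0,0],"rotation": [0,0,0]},
    {"dp": [0,0,0],"rotation": [0,0,0]},
    {"dp": [0,-38,0],"rotation": [0,0,0]}
  ],
  "jaw": 90
}}

```text
t: 7.6
eef_pos: [0.5472, 0.2642, 0.0905]
ee_rot: [-1.562, -0.013, -3.141]
force: [-0.1, 0.9, -0.3]
width: 0.0545
```

>>> {"op": "move_arm", "data": {
  "deltas": [
    {"dp": [8,-25,12],"rotation": [0,0,0]},
    {"dp": [24,0,36],"rotation": [0,0,0]},
    {"dp": [26,0,39],"rotation": [0,0,0]},
    {"dp": [26,0,39],"rotation": [0,0,0]},
    {"dp": [24,0,35],"rotation": [0,0,0]}
  ]
}}

```text
t: 8.02
eef_pos: [0.4478, 0.1119, 0.123]
ee_rot: [-1.568, -0.001, -3.133]
force: [1.2, -0.9, 0.8]
width: 0.0566
```

```bash
python3 -c "
from h import *
go(413,69,60)"
```

```text
t 8.02 pos [447.8 111.9 123. ] dp [35.1 63.2 42.4] rot [-0.18  0.48  0.05] F [ 1.2  -0.89  0.79] w 56.6
```

>>> {"op": "move_arm", "data": {
  "deltas": [
    {"dp": [29,0,36],"rotation": [0,0.5,0]},
    {"dp": [3,22,3],"rotation": [0,0,0]},
    {"dp": [0,28,0],"rotation": [0,0,0]},
    {"dp": [0,8,0],"rotation": [0,0,0]},
    {"dp": [0,0,0],"rotation": [0,0,0]}
  ]
}}

```text
t: 8.43
eef_pos: [0.4129, 0.0696, 0.0663]
ee_rot: [-1.574, 0.006, 3.137]
force: [0.4, 0.8, -0.1]
width: 0.0569
```

```bash
python3 -c "
from h import *
go(413,69,60)"
```

```text
t 8.43 pos [412.9  69.6  66.3] dp [-0.1  6.3  0.6] rot [ 0.17 -0.26 -0.34] F [ 0.35  0.81 -0.07] w 56.9
```

>>> {"op": "move_arm", "data": {
  "deltas": [
    {"dp": [0,6.4,0.5],"rotation": [0.2,-0.3,-0.3]},
    {"dp": [0,0,0],"rotation": [0,0,0]},
    {"dp": [0,0,0],"rotation": [0,0,0]},
    {"dp": [0,0,0],"rotation": [0,0,0]},
    {"dp": [0,0,0],"rotation": [0,0,0]}
  ],
  "jaw": 220
}}

```text
t: 8.85
eef_pos: [0.4142, 0.0702, 0.0609]
ee_rot: [-1.571, 0.002, -3.139]
force: [1.3, 0.3, -2.5]
width: 0.0292
```

>>> {"op": "move_arm", "data": {
  "deltas": [
    {"dp": [0,0,0],"rotation": [0,0,0]},
    {"dp": [0,-4,0],"rotation": [0,0,0]},
    {"dp": [0,0,0],"rotation": [0,0,0]},
    {"dp": [0,0,0],"rotation": [0,0,0]}
  ]
}}

```text
t: 9.18
eef_pos: [0.4142, 0.0706, 0.0655]
ee_rot: [-1.571, 0.002, -3.139]
force: [-0.3, -0.0, -3.1]
width: 0.0292
```

```bash
python3 -c "
from h import *
weigh()"
```

```text
t 9.48 pos [414.1  70.5  65.3] fz [-3.11 -2.77 -2.79 -2.49 -2.64 -1.84] mean -2.61 eff [ 1.000e-02 -3.105e+01  2.103e+01] w 29.2
```

>>> {"op": "move_arm", "data": {
  "deltas": [
    {"dp": [0,4,0],"rotation": [0,0,0]},
    {"dp": [-13,0,-7],"rotation": [0,0,0]},
    {"dp": [-25,0,-14],"rotation": [0,0,0]},
    {"dp": [-25,0,-14],"rotation": [0,0,0]},
    {"dp": [-25,0,-14],"rotation": [0,0,0]}
  ]
}}

```text
t: 9.9
eef_pos: [0.4967, 0.1152, 0.0609]
ee_rot: [-1.565, -0.007, -3.14]
force: [-5.9, -2.4, 12.8]
width: 0.0291
```

```bash
python3 -c "
from h import *
go(574,162,61)"
```

```text
t 9.9 pos [496.7 115.2  60.9] dp [-77.4  -0.8 -46.7] rot [-0.31  0.1   0.39] F [-5.91 -2.44 12.78] w 29.1
```

>>> {"op": "move_arm", "data": {
  "deltas": [
    {"dp": [-25,-1,-15],"rotation": [0,0,0]},
    {"dp": [-25,0,-15],"rotation": [0,0,0]},
    {"dp": [-18,0,-11],"rotation": [0,0,0]},
    {"dp": [-6,0,-4],"rotation": [0,0,0]},
    {"dp": [0,0,0],"rotation": [0,0,0]}
  ]
}}

```text
t: 10.32
eef_pos: [0.5777, 0.1623, 0.0611]
ee_rot: [-1.561, -0.008, -3.138]
force: [-6.3, -2.1, 9.5]
width: 0.0289
```

```bash
python3 -c "
from h import *
go(574,162,61)"
```

```text
t 10.32 pos [577.7 162.3  61.1] dp [3.7 0.2 0.3] rot [-0.58  0.21  0.46] F [-6.27 -2.09  9.55] w 28.9
```

>>> {"op": "move_arm", "data": {
  "deltas": [
    {"dp": [5,-0.5,0],"rotation": [0,0,0]},
    {"dp": [0,0,0],"rotation": [0,0,0]},
    {"dp": [0,0,0],"rotation": [0,0,0]}
  ]
}}

```text
t: 10.57
eef_pos: [0.5735, 0.1625, 0.0612]
ee_rot: [-1.56, -0.008, -3.138]
force: [-0.2, -0.4, 2.1]
width: 0.0292
```

>>> {"op": "move_arm", "data": {
  "deltas": [
    {"dp": [0,0,0],"rotation": [0,0,0]},
    {"dp": [0,0,0],"rotation": [0,0,0]},
    {"dp": [0,0,0],"rotation": [0,0,0]},
    {"dp": [0,0,0],"rotation": [0,0,0]},
    {"dp": [0,-38,0],"rotation": [0,0,0]}
  ],
  "jaw": 90
}}

```text
t: 10.98
eef_pos: [0.5689, 0.1606, 0.0921]
ee_rot: [-1.555, -0.019, -3.139]
force: [-0.7, 0.6, -1.4]
width: 0.0547
```

>>> {"op": "move_arm", "data": {
  "deltas": [
    {"dp": [8,-25,12],"rotation": [-0.5,0,0.4]},
    {"dp": [22,0,32],"rotation": [0,0,0]},
    {"dp": [28,0,39],"rotation": [0,0,0]},
    {"dp": [28,0,39],"rotation": [0,0,0]},
    {"dp": [28,0,39],"rotation": [0,0,0]}
  ]
}}

```text
t: 11.4
eef_pos: [0.4701, 0.0141, 0.1248]
ee_rot: [-1.567, 0.001, -3.13]
force: [0.4, -0.5, 0.6]
width: 0.0567
```

```bash
python3 -c "
from h import *
go(414,-57,60)
f=snap('top','pics/t4.png')
print(cocs2(f))"
```

```text
t 11.4 pos [470.1  14.1 124.8] dp [56.9 65.  70.3] rot [-0.21  0.64 -0.04] F [ 0.36 -0.48  0.63] w 56.7
[(577.6, 373.2, 44.5, np.int32(481)), (545.4, 265.7, 46.1, np.int32(503)), (571.2, 160.7, 45.2, np.int32(411)), (412.9, -56.5, 43.7, np.int32(422)), (419.0, -191.0, 43.7, np.int32(493)), (418.2, -317.6, 41.8, np.int32(390))]
```

View pics/t4.png

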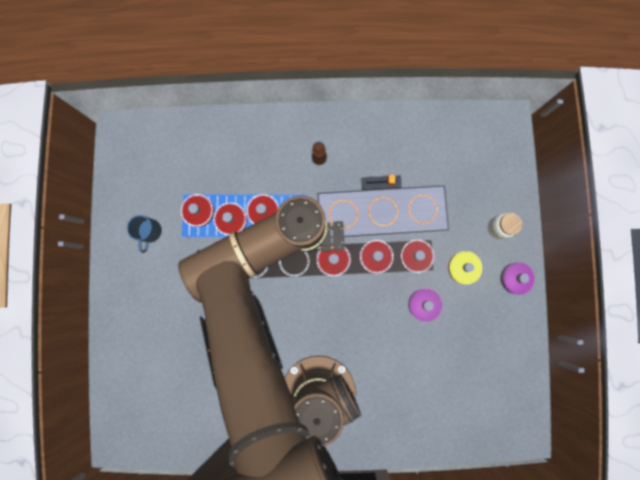

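>>> {"op": "move_arm", "data": {
  "deltas": [
    {"dp": [28,0,34],"rotation": [-0.2,0.6,0]},
    {"dp": [22,0,28],"rotation": [0,0,0]},
    {"dp": [2,24,3],"rotation": [0,0,0]},
    {"dp": [0,26,0],"rotation": [0,0,0]},
    {"dp": [0,9,0],"rotation": [0,0,0]}
  ]
}}

```text
t: 11.87
eef_pos: [0.4175, -0.0518, 0.0681]
ee_rot: [-1.574, 0.008, 3.136]
force: [0.4, -0.4, -0.6]
width: 0.0563
```

```bash
python3 -c "
from h import *
go(414,-57,60.5)"
```

```text
t 11.87 pos [417.5 -51.8  68.1] dp [3.5 7.5 5.2] rot [ 0.2  -0.34 -0.47] F [ 0.43 -0.43 -0.64] w 56.3
```

>>> {"op": "move_arm", "data": {
  "deltas": [
    {"dp": [3.5,7.5,5],"rotation": [0.2,-0.3,-0.4]},
    {"dp": [0,0,0],"rotation": [0,0,0]},
    {"dp": [0,0,0],"rotation": [0,0,0]},
    {"dp": [0,0,0],"rotation": [0,0,0]},
    {"dp": [0,0,0],"rotation": [0,0,0]}
  ],
  "jaw": 220
}}

```text
t: 12.28
eef_pos: [0.4131, -0.0576, 0.0594]
ee_rot: [-1.57, -0.002, 3.141]
force: [1.1, -0.5, -7.3]
width: 0.0292
```

>>> {"op": "move_arm", "data": {
  "deltas": [
    {"dp": [0,0,0],"rotation": [0,0,0]},
    {"dp": [0,-4,0],"rotation": [0,0,0]},
    {"dp": [0,0,0],"rotation": [0,0,0]},
    {"dp": [0,0,0],"rotation": [0,0,0]}
  ]
}}

```text
t: 12.62
eef_pos: [0.4115, -0.0573, 0.0632]
ee_rot: [-1.57, -0.004, 3.14]
force: [-0.5, -0.5, -7.9]
width: 0.029
```

```bash
python3 -c "
from h import *
weigh()"
```

```text
t 12.92 pos [411.8 -57.3  63.2] fz [-7.89 -7.29 -7.57 -7.81 -7.73 -7.73] mean -7.67 eff [ 1.000e-02 -3.290e+01  2.249e+01] w 29.1
```

>>> {"op": "move_arm", "data": {
  "deltas": [
    {"dp": [0,3.5,0],"rotation": [0,0,0]},
    {"dp": [-12,0,2],"rotation": [0,0,0]},
    {"dp": [-22,0,4],"rotation": [0,0,0]},
    {"dp": [-22,0,4],"rotation": [0,0,0]},
    {"dp": [-22,-0.5,4],"rotation": [0,0,0]}
  ]
}}

```text
t: 13.33
eef_pos: [0.4852, -0.0724, 0.0596]
ee_rot: [-1.569, -0.011, -3.142]
force: [-1.7, 1.0, -4.3]
width: 0.029
```

```bash
python3 -c "
from h import *
go(558,-82,60)"
```

```text
t 13.33 pos [485.2 -72.4  59.6] dp [-72.8  -1.2   9.6] rot [-0.08  0.    0.61] F [-1.67  1.02 -4.31] w 29.0
```

>>> {"op": "move_arm", "data": {
  "deltas": [
    {"dp": [-22,0.5,3],"rotation": [0,0,0]},
    {"dp": [-22,0,3],"rotation": [0,0,0]},
    {"dp": [-16,0,2],"rotation": [0,0,0]},
    {"dp": [-6,0,1],"rotation": [0,0,0]},
    {"dp": [0,0,0],"rotation": [0,0,0]}
  ]
}}

```text
t: 13.75
eef_pos: [0.5556, -0.0838, 0.0593]
ee_rot: [-1.567, -0.014, -3.141]
force: [-4.0, 0.4, 3.6]
width: 0.0294
```

```bash
python3 -c "
from h import *
go(558,-82,60)"
```

```text
t 13.75 pos [555.6 -83.8  59.3] dp [-2.4 -0.7 -1.8] rot [-0.23  0.05  0.81] F [-4.04  0.35  3.6 ] w 29.4
```

Good enough. Release, go to E (418,-190).

>>> {"op": "move_arm", "data": {
  "deltas": [
    {"dp": [0,0,0],"rotation": [0,0,0]},
    {"dp": [0,0,0],"rotation": [0,0,0]},
    {"dp": [0,0,0],"rotation": [0,0,0]},
    {"dp": [0,0,0],"rotation": [0,0,0]},
    {"dp": [0,-38,0],"rotation": [0,0,0]}
  ],
  "jaw": 90
}}

```text
t: 14.17
eef_pos: [0.5509, -0.0833, 0.0923]
ee_rot: [-1.567, -0.022, -3.141]
force: [0.0, 0.5, -1.0]
width: 0.0547
```

>>> {"op": "move_arm", "data": {
  "deltas": [
    {"dp": [8,-25,6],"rotation": [-0.2,0,0.8]},
    {"dp": [30,0,24],"rotation": [0,0,0]},
    {"dp": [35,0,28],"rotation": [0,0,0]},
    {"dp": [33,0,25],"rotation": [0,0,0]},
    {"dp": [20,0,15],"rotation": [0,0,0]}
  ]
}}

```text
t: 14.58
eef_pos: [0.4297, -0.1809, 0.126]
ee_rot: [-1.569, 0.009, -3.131]
force: [-0.4, -0.3, -0.8]
width: 0.0568
```

```bash
python3 -c "
from h import *
go(418.5,-190,60)
f=arm.grab_frame('top'); print(cocs2(f))"
```

```text
t 14.58 pos [ 429.7 -180.9  126. ] dp [11.8 65.9  8.8] rot [-0.1   0.6  -0.51] F [-0.44 -0.32 -0.75] w 56.8
[(577.6, 373.2, 44.5, np.int32(481)), (547.7, 266.4, 44.3, np.int32(502)), (571.8, 162.5, 44.7, np.int32(506)), (555.9, -84.7, 44.5, np.int32(454)), (409.5, -326.0, 39.3, np.int32(134))]
```

>>> {"op": "move_arm", "data": {
  "deltas": [
    {"dp": [7,22,5],"rotation": [0,0.6,-0.4]},
    {"dp": [1,28,1],"rotation": [0,0,0]},
    {"dp": [0,9,0],"rotation": [0,0,0]},
    {"dp": [0,0,0],"rotation": [0,0,0]}
  ]
}}

```text
t: 14.97
eef_pos: [0.4173, -0.1901, 0.0689]
ee_rot: [-1.569, 0.011, 3.137]
force: [-0.5, 0.3, 0.3]
width: 0.0563
```

```bash
python3 -c "
from h import *
go(418.5,-190,60)"
```

```text
t 14.97 pos [ 417.3 -190.1   68.9] dp [-1.1  8.9 -0.1] rot [-0.1  -0.26 -0.65] F [-0.52  0.27  0.35] w 56.3
```

>>> {"op": "move_arm", "data": {
  "deltas": [
    {"dp": [-1,9,0],"rotation": [0,-0.3,-0.6]},
    {"dp": [0,0,0],"rotation": [0,0,0]},
    {"dp": [0,0,0],"rotation": [0,0,0]},
    {"dp": [0,0,0],"rotation": [0,0,0]},
    {"dp": [0,0,0],"rotation": [0,0,0]}
  ],
  "jaw": 220
}}

```text
t: 15.38
eef_pos: [0.42, -0.1896, 0.0611]
ee_rot: [-1.568, 0.002, -3.138]
force: [1.0, 5.3, -9.1]
width: 0.0289
```

>>> {"op": "move_arm", "data": {
  "deltas": [
    {"dp": [0,0,0],"rotation": [0,0,0]},
    {"dp": [0,-4,0],"rotation": [0,0,0]},
    {"dp": [0,0,0],"rotation": [0,0,0]},
    {"dp": [0,0,0],"rotation": [0,0,0]}
  ]
}}

```text
t: 15.72
eef_pos: [0.4178, -0.1888, 0.0642]
ee_rot: [-1.57, -0.001, -3.14]
force: [-0.5, -0.3, -8.6]
width: 0.0289
```

```bash
python3 -c "
from h import *
weigh()"
```

```text
t 16.02 pos [ 418.4 -189.    64.4] fz [-8.59 -8.38 -7.78 -7.96 -9.   -8.53] mean -8.37 eff [ 2.000e-02 -3.941e+01  2.337e+01] w 29.2
```

>>> {"op": "move_arm", "data": {
  "deltas": [
    {"dp": [0,4,0],"rotation": [0,0,0]},
    {"dp": [-12,0,2],"rotation": [0,0,0]},
    {"dp": [-23,0,4],"rotation": [0,0,0]},
    {"dp": [-23,0,4],"rotation": [0,0,0]},
    {"dp": [-23,0,4],"rotation": [0,0,0]}
  ]
}}

```text
t: 16.43
eef_pos: [0.4937, -0.2032, 0.0608]
ee_rot: [-1.57, -0.008, -3.14]
force: [-3.6, 1.6, -0.1]
width: 0.0289
```

```bash
python3 -c "
from h import *
go(565,-215,60)"
```

```text
t 16.43 pos [ 493.7 -203.2   60.8] dp [-71.3   0.2  12. ] rot [-0.05  0.11  0.47] F [-3.57  1.64 -0.11] w 28.9
```

>>> {"op": "move_arm", "data": {
  "deltas": [
    {"dp": [-23,0,4],"rotation": [0,0,0]},
    {"dp": [-22,0,4],"rotation": [0,0,0]},
    {"dp": [-16,0,2],"rotation": [0,0,0]},
    {"dp": [-6,0,1],"rotation": [0,0,0]},
    {"dp": [0,0,0],"rotation": [0,0,0]}
  ]
}}

```text
t: 16.85
eef_pos: [0.5657, -0.2162, 0.0606]
ee_rot: [-1.568, -0.011, -3.138]
force: [-2.7, 2.4, 2.4]
width: 0.0293
```

```bash
python3 -c "
from h import *
go(565,-215,60);snap('side','pics/s5.png')"
```

```text
t 16.85 pos [ 565.7 -216.2   60.6] dp [ 0.7  0.6 -1.2] rot [-0.18  0.19  0.64] F [-2.71  2.35  2.36] w 29.3
```

View pics/s5.png

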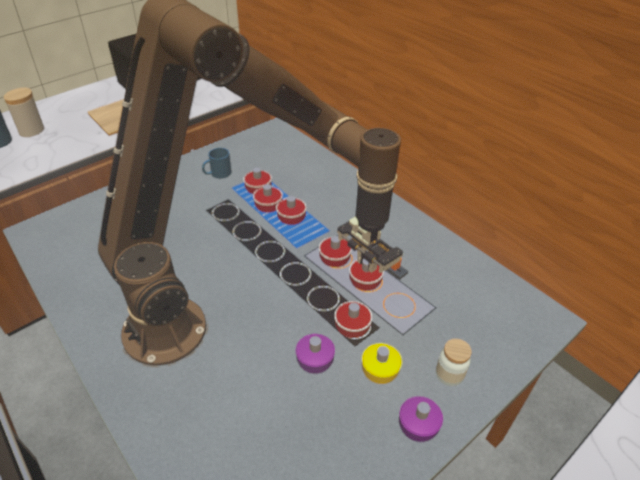

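>>> {"op": "move_arm", "data": {
  "deltas": [
    {"dp": [0,0,0],"rotation": [0,0,0]},
    {"dp": [0,0,0],"rotation": [0,0,0]},
    {"dp": [0,0,0],"rotation": [0,0,0]},
    {"dp": [0,0,0],"rotation": [0,0,0]},
    {"dp": [0,-38,0],"rotation": [0,0,0]}
  ],
  "jaw": 90
}}

```text
t: 17.32
eef_pos: [0.5605, -0.2149, 0.094]
ee_rot: [-1.569, -0.017, -3.139]
force: [0.1, 0.2, -1.7]
width: 0.0549
```

>>> {"op": "move_arm", "data": {
  "deltas": [
    {"dp": [8,-25,6],"rotation": [-0.2,0.2,0.8]},
    {"dp": [31,0,23],"rotation": [0,0,0]},
    {"dp": [36,0,26],"rotation": [0,0,0]},
    {"dp": [35,0,24],"rotation": [0,0,0]},
    {"dp": [22,0,15],"rotation": [0,0,0]}
  ]
}}

```text
t: 17.73
eef_pos: [0.4336, -0.31, 0.1284]
ee_rot: [-1.568, 0.013, -3.132]
force: [-0.4, -0.6, 0.2]
width: 0.0567
```

```bash
python3 -c "
from h import *
go(418,-320,60)
f=arm.grab_frame('side'); print(cocs(f))"
```

```text
t 17.73 pos [ 433.6 -310.   128.4] dp [16.6 68.2  9.6] rot [-0.18  0.54 -0.77] F [-0.38 -0.6   0.19] w 56.7
[(0.5799, 0.3685, 0.0444, 167, 0.05), (0.5489, 0.2633, 0.0438, 187, 0.051), (0.5723, 0.1574, 0.0434, 214, 0.052), (0.4195, -0.32, 0.0472, 470, 0.05)]
```

>>> {"op": "move_arm", "data": {
  "deltas": [
    {"dp": [11,22,6],"rotation": [0,0.5,-0.6]},
    {"dp": [1,28,1],"rotation": [0,0,0]},
    {"dp": [0,11,0],"rotation": [0,0,0]},
    {"dp": [0,0,0],"rotation": [0,0,0]}
  ]
}}

```text
t: 18.12
eef_pos: [0.4166, -0.3214, 0.0698]
ee_rot: [-1.565, 0.011, 3.135]
force: [0.5, 0.4, 0.3]
width: 0.0566
```

```bash
python3 -c "
from h import *
go(418.5,-319,60)"
```

```text
t 18.12 pos [ 416.6 -321.4   69.8] dp [-1.8  9.8 -2.4] rot [-0.34 -0.35 -0.63] F [0.54 0.39 0.27] w 56.6
```

>>> {"op": "move_arm", "data": {
  "deltas": [
    {"dp": [-1.8,9.5,-2.4],"rotation": [-0.3,-0.3,-0.6]},
    {"dp": [0,0,0],"rotation": [0,0,0]},
    {"dp": [0,0,0],"rotation": [0,0,0]},
    {"dp": [0,0,0],"rotation": [0,0,0]},
    {"dp": [0,0,0],"rotation": [0,0,0]}
  ],
  "jaw": 220
}}

```text
t: 18.53
eef_pos: [0.4204, -0.3187, 0.0618]
ee_rot: [-1.569, 0.002, -3.14]
force: [0.9, -1.3, -5.9]
width: 0.0294
```

>>> {"op": "move_arm", "data": {
  "deltas": [
    {"dp": [0,0,0],"rotation": [0,0,0]},
    {"dp": [0,-4,0],"rotation": [0,0,0]},
    {"dp": [0,0,0],"rotation": [0,0,0]},
    {"dp": [0,0,0],"rotation": [0,0,0]}
  ]
}}

```text
t: 18.87
eef_pos: [0.4184, -0.3171, 0.0647]
ee_rot: [-1.572, -0.001, -3.141]
force: [0.6, 0.7, -9.1]
width: 0.0292
```

```bash
python3 -c "
from h import *
weigh()"
```

```text
t 19.17 pos [ 419.  -317.4   64.9] fz [-9.08 -8.85 -8.37 -9.29 -8.84 -7.56] mean -8.66 eff [ 3.000e-02 -4.895e+01  2.454e+01] w 28.9
```

>>> {"op": "move_arm", "data": {
  "deltas": [
    {"dp": [0,4,0],"rotation": [0,0,0]},
    {"dp": [-12,0,2],"rotation": [0,0,0]},
    {"dp": [-23,0,4],"rotation": [0,0,0]},
    {"dp": [-23,0,4],"rotation": [0,0,0]},
    {"dp": [-23,0,4],"rotation": [0,0,0]}
  ]
}}

```text
t: 19.58
eef_pos: [0.4953, -0.3309, 0.0616]
ee_rot: [-1.573, -0.007, 3.14]
force: [-2.0, -0.0, -2.1]
width: 0.0292
```

```bash
python3 -c "
from h import *
go(569,-345,60)"
```

```text
t 19.58 pos [ 495.3 -330.9   61.6] dp [-73.7   1.1  14. ] rot [ 0.13 -0.07  0.39] F [-2.01 -0.03 -2.14] w 29.2
```

>>> {"op": "move_arm", "data": {
  "deltas": [
    {"dp": [-23,0,4],"rotation": [0,0,0]},
    {"dp": [-22,0,4],"rotation": [0,0,0]},
    {"dp": [-18,0,3],"rotation": [0,0,0]},
    {"dp": [-6,0,2],"rotation": [0,0,0]},
    {"dp": [0,0,0],"rotation": [0,0,0]}
  ]
}}

```text
t: 20.0
eef_pos: [0.5696, -0.3462, 0.0614]
ee_rot: [-1.571, -0.009, -3.141]
force: [-4.0, 1.3, 3.2]
width: 0.0295
```

>>> {"op": "move_arm", "data": {
  "deltas": [
    {"dp": [0,0,0],"rotation": [0,0,0]},
    {"dp": [0,0,0],"rotation": [0,0,0]},
    {"dp": [0,0,0],"rotation": [0,0,0]},
    {"dp": [0,0,0],"rotation": [0,0,0]},
    {"dp": [0,-38,0],"rotation": [0,0,0]}
  ],
  "jaw": 90
}}

```text
t: 20.42
eef_pos: [0.565, -0.3448, 0.0945]
ee_rot: [-1.574, -0.016, 3.141]
force: [0.6, 0.4, -1.5]
width: 0.0545
```

>>> {"op": "move_arm", "data": {
  "deltas": [
    {"dp": [20,-35,0],"rotation": [0,0,0.5]},
    {"dp": [40,-35,0],"rotation": [0,0,0]},
    {"dp": [40,0,0],"rotation": [0,0,0]},
    {"dp": [40,0,0],"rotation": [0,0,0]},
    {"dp": [0,0,0],"rotation": [0,0,0]}
  ]
}}

```text
t: 20.83
eef_pos: [0.4323, -0.3464, 0.1686]
ee_rot: [-1.567, 0.006, -3.139]
force: [-1.0, 0.3, -1.4]
width: 0.0569
```

```bash
python3 - <<'E'
from h import *
go(600,-260,60)
f=snap('top','pics/t6.png'); print(cocs2(f)); f2=snap('side','pics/s6.png'); print(cocs(f2))
E
```

```text
t 20.83 pos [ 432.3 -346.4  168.6] dp [-167.3  109.3  -86.3] rot [-0.22  0.17 -0.35] F [-1.04  0.26 -1.38] w 56.9
[(577.6, 373.2, 44.5, np.int32(482)), (547.7, 266.4, 44.3, np.int32(503)), (571.7, 161.4, 44.8, np.int32(507)), (555.7, -85.4, 45.1, np.int32(505))]
[(0.5778, 0.368, 0.0427, 168, 0.05), (0.5487, 0.2621, 0.0426, 184, 0.051), (0.5716, 0.1589, 0.0433, 211, 0.052), (0.5412, -0.0781, 0.038, 134, 0.051), (0.5649, -0.3515, 0.0463, 300, 0.05)]
```

View pics/t6.png

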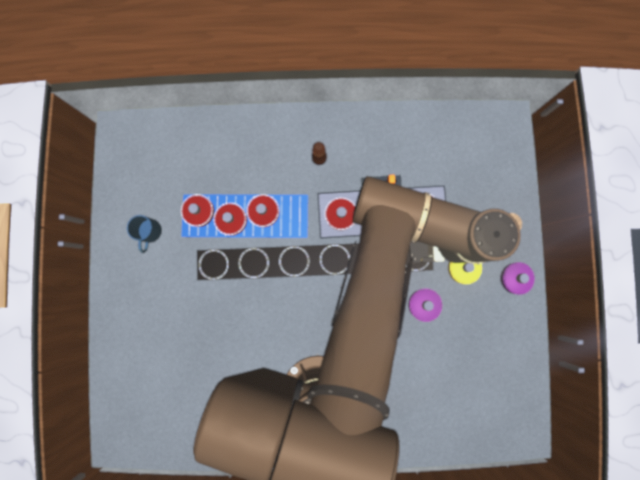

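View pics/s6.png

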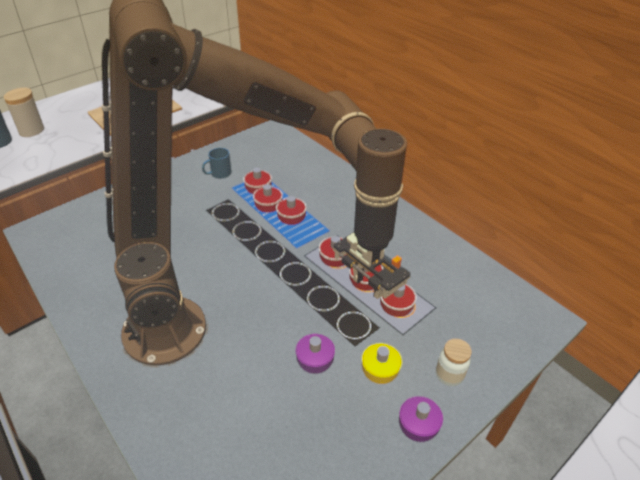

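>>> {"op": "move_arm", "data": {
  "deltas": [
    {"dp": [10,-8,30],"rotation": [0,0,0]},
    {"dp": [10,-8,38],"rotation": [0,0,0]},
    {"dp": [10,-8,38],"rotation": [0,0,0]},
    {"dp": [10,-8,38],"rotation": [0,0,0]},
    {"dp": [10,0,30],"rotation": [0,0,0]}
  ],
  "jaw": 255
}}

```text
t: 21.35
eef_pos: [0.3917, -0.5236, 0.2045]
ee_rot: [-1.562, 0.013, -3.126]
force: [1.7, -0.5, -0.3]
width: 0.0289
```

```bash
python3 - <<'E'
from h import *
go(665,-310,90)
f=snap('top','pics/t7.png'); print(cocs2(f)); print(cocs2(f,.048))
p=f['pixels'];hsv=cv2.cvtColor(p,cv2.COLOR_RGB2HSV).astype(int)
m=(hsv[...,0]<22)&(hsv[...,0]>8)&(hsv[...,1]>160)&(hsv[...,2]>150); m[:165]=0;m[190:]=0
vs,us=np.nonzero(m); w=world(f,us,vs); k=w[:,2]>.045; print(w[k].mean(0),w[k].min(0),w[k].max(0))
cv2.imwrite('pics/c7.png',cv2.cvtColor(cv2.resize(p[150:330,160:560],(800,360),interpolation=cv2.INTER_CUBIC),cv2.COLOR_RGB2BGR))
E
```

```text
t 21.35 pos [ 391.7 -523.6  204.5] dp [-275.2  116.2 -210.2] rot [-0.48  0.91 -0.73] F [ 1.66 -0.52 -0.3 ] w 28.9
[(577.6, 373.2, 44.5, np.int32(483)), (547.7, 266.4, 44.3, np.int32(501)), (571.6, 161.3, 44.8, np.int32(504)), (555.8, -83.8, 44.3, np.int32(513)), (564.2, -216.7, 44.3, np.int32(512)), (566.1, -345.7, 44.2, np.int32(486))]
[(576.6, 371.4, 44.3, np.int32(483)), (546.9, 265.1, 44.1, np.int32(501)), (570.7, 160.5, 44.6, np.int32(504)), (554.9, -83.6, 44.1, np.int32(513)), (563.3, -215.9, 44.1, np.int32(512)), (565.2, -344.2, 44.0, np.int32(486))]
[ 0.65853603 -0.24553499  0.05285414] [ 0.64738029 -0.25474332  0.04617016] [ 0.66940916 -0.2359871   0.05868908]
```

View pics/c7.png

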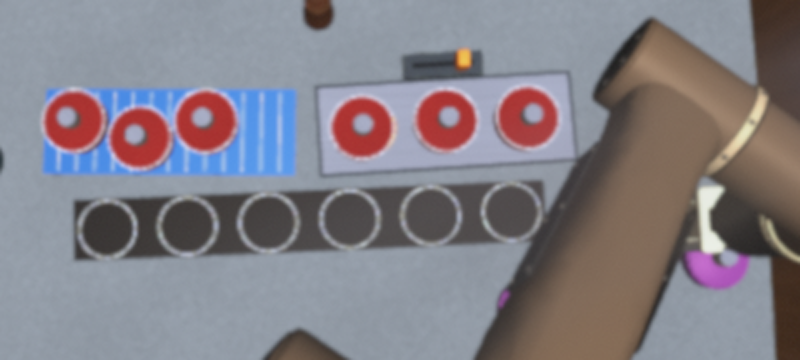

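>>> {"op": "move_arm", "data": {
  "deltas": [
    {"dp": [-20,5,-16],"rotation": [-0.5,0.9,-0.7]},
    {"dp": [-31,8,-25],"rotation": [0,0,0]},
    {"dp": [-31,8,-25],"rotation": [0,0,0]},
    {"dp": [-31,8,-25],"rotation": [0,0,0]},
    {"dp": [-31,8,-25],"rotation": [0,0,0]}
  ],
  "jaw": 255
}}

```text
t: 21.82
eef_pos: [0.5357, -0.4205, 0.1635]
ee_rot: [-1.568, -0.001, 3.122]
force: [2.3, -1.2, -0.7]
width: 0.0008
```

>>> {"op": "move_arm", "data": {
  "deltas": [
    {"dp": [-31,10,-25],"rotation": [0,0,0]},
    {"dp": [-31,10,-25],"rotation": [0,0,0]},
    {"dp": [-31,10,-25],"rotation": [0,0,0]},
    {"dp": [-15,10,-12],"rotation": [0,0,0]},
    {"dp": [0,0,0],"rotation": [0,0,0]}
  ]
}}

```text
t: 22.23
eef_pos: [0.6544, -0.328, 0.1168]
ee_rot: [-1.568, -0.003, 3.128]
force: [-1.1, -0.1, -0.7]
width: 0.0004
```

```bash
python3 - <<'E'
from h import *
go(659,-303,30)
E
```

```text
t 22.23 pos [ 654.4 -328.   116.8] dp [ -4.6  86.7 -25.3] rot [-0.15 -0.76  0.18] F [-1.12 -0.14 -0.7 ] w 0.4
```

>>> {"op": "move_arm", "data": {
  "deltas": [
    {"dp": [-5,20,-22],"rotation": [0,-0.7,0]},
    {"dp": [0,25,0],"rotation": [0,0,0]},
    {"dp": [0,25,0],"rotation": [0,0,0]},
    {"dp": [0,10,0],"rotation": [0,0,0]},
    {"dp": [0,0,0],"rotation": [0,0,0]}
  ]
}}

```text
t: 22.65
eef_pos: [0.6642, -0.3036, 0.0316]
ee_rot: [-1.567, -0.003, -3.137]
force: [-0.7, 0.4, -0.5]
width: 0.0005
```

```bash
python3 - <<'E'
from h import *
go(658,-280,30)
f=snap('side','pics/s8.png')
E
```

```text
t 22.65 pos [ 664.2 -303.6   31.6] dp [  6.1   1.6 -23.6] rot [-0.24  0.28  0.15] F [-0.66  0.44 -0.55] w 0.5
```

View pics/s8.png

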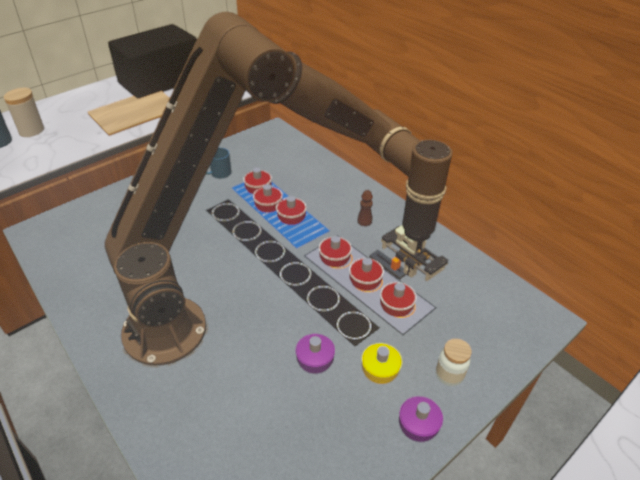

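Good placement; all pots still in place. Push +Y (dp z negative).

>>> {"op": "move_arm", "data": {
  "deltas": [
    {"dp": [4,1,-15],"rotation": [0,0,0]},
    {"dp": [0,0,-15],"rotation": [0,0,0]},
    {"dp": [0,0,-15],"rotation": [0,0,0]},
    {"dp": [0,0,-15],"rotation": [0,0,0]}
  ]
}}

```text
t: 23.03
eef_pos: [0.6614, -0.2467, 0.0352]
ee_rot: [-1.564, 0.002, 3.141]
force: [-0.5, -2.1, -0.5]
width: 0.0
```

>>> {"op": "move_arm", "data": {
  "deltas": [
    {"dp": [1,0,-15],"rotation": [0,0,0]},
    {"dp": [0,0,-10],"rotation": [0,0,0]},
    {"dp": [0,0,-5],"rotation": [0,0,0]}
  ]
}}

```text
t: 23.28
eef_pos: [0.6614, -0.2119, 0.0377]
ee_rot: [-1.563, 0.005, -3.14]
force: [0.2, -1.9, -1.0]
width: 0.0004
```

```bash
python3 - <<'E'
from h import *
go(657,-211,31)
E
```

```text
t 23.28 pos [ 661.4 -211.9   37.7] dp [ 4.4  6.7 -0.9] rot [-0.44  0.09 -0.28] F [ 0.23 -1.87 -1.  ] w 0.4
```

Continue gently until the stop shows in the force.

>>> {"op": "move_arm", "data": {
  "deltas": [
    {"dp": [0,2,-5],"rotation": [0,0,0]},
    {"dp": [0,2,-5],"rotation": [0,0,0]}
  ]
}}

```text
t: 23.45
eef_pos: [0.6623, -0.2032, 0.0367]
ee_rot: [-1.558, 0.006, -3.136]
force: [-6.2, -38.9, 8.9]
width: 0.0003
```

>>> {"op": "move_arm", "data": {
  "deltas": [
    {"dp": [0,0,-4],"rotation": [0,0,0]},
    {"dp": [0,0,0],"rotation": [0,0,0]}
  ]
}}

```text
t: 23.62
eef_pos: [0.6619, -0.2056, 0.037]
ee_rot: [-1.55, 0.005, -3.135]
force: [-0.1, 0.6, -0.1]
width: 0.0003
```

>>> {"op": "move_arm", "data": {
  "deltas": [
    {"dp": [0,0,15],"rotation": [0,0,0]},
    {"dp": [0,-35,10],"rotation": [0,0,0]},
    {"dp": [0,-38,5],"rotation": [0,0,0]},
    {"dp": [0,-38,20],"rotation": [0,0,0]},
    {"dp": [0,-30,38],"rotation": [0,0,0]}
  ]
}}

```text
t: 24.03
eef_pos: [0.6583, -0.2849, 0.1704]
ee_rot: [-1.555, -0.01, -3.131]
force: [1.6, 0.1, 0.0]
width: 0.0003
```

>>> {"op": "move_arm", "data": {
  "deltas": [
    {"dp": [25,0,30],"rotation": [0,0,0]},
    {"dp": [28,0,30],"rotation": [0,0,0]},
    {"dp": [28,0,30],"rotation": [0,0,0]},
    {"dp": [28,0,30],"rotation": [0,0,0]},
    {"dp": [28,0,25],"rotation": [0,0,0]}
  ]
}}

```text
t: 24.45
eef_pos: [0.5287, -0.4402, 0.1835]
ee_rot: [-1.55, 0.01, -3.125]
force: [0.6, -1.4, -0.2]
width: 0.0004
```

>>> {"op": "move_arm", "data": {
  "deltas": [
    {"dp": [28,0,20],"rotation": [0,0,0]},
    {"dp": [30,0,20],"rotation": [0,0,0]},
    {"dp": [30,0,20],"rotation": [0,0,0]},
    {"dp": [15,0,10],"rotation": [0,0,0]},
    {"dp": [0,0,0],"rotation": [0,0,0]}
  ]
}}

```text
t: 24.87
eef_pos: [0.4162, -0.5214, 0.185]
ee_rot: [-1.55, 0.014, -3.132]
force: [0.5, 0.3, 0.2]
width: 0.0008
```

```bash
python3 - <<'E'
from h import *
go(665,-310,90)
f=snap('top','pics/t9.png'); print(cocs2(f)); f2=arm.grab_frame('side')
p=f['pixels']
for g,(a,b,c,d) in((f,(160,192,350,420)),(f2,(235,285,360,420))):
    hsv=cv2.cvtColor(g['pixels'],cv2.COLOR_RGB2HSV).astype(int)
    m=(hsv[...,0]<22)&(hsv[...,0]>8)&(hsv[...,1]>160)&(hsv[...,2]>150); mm=m*0; mm[a:b,c:d]=1; m=m&(mm>0)
    vs,us=np.nonzero(m); w=world(g,us,vs); k=w[:,2]>.045; print(w[k].mean(0),w[k].min(0),w[k].max(0))
cv2.imwrite('pics/c9.png',cv2.cvtColor(cv2.resize(p[150:330,160:560],(800,360),interpolation=cv2.INTER_CUBIC),cv2.COLOR_RGB2BGR))
E
```

```text
t 24.87 pos [ 416.2 -521.4  185. ] dp [-249.5   94.1 -211. ] rot [-1.19  0.55 -0.81] F [0.47 0.34 0.17] w 0.8
[(577.6, 373.2, 44.5, np.int32(483)), (547.7, 266.4, 44.3, np.int32(501)), (571.7, 162.1, 44.8, np.int32(505)), (555.8, -83.8, 44.3, np.int32(513)), (564.2, -216.7, 44.3, np.int32(511)), (566.1, -345.7, 44.2, np.int32(486))]
[ 0.64830773 -0.173086    0.08556995] [ 0.35655316 -0.18514356  0.04618923] [ 0.66753167 -0.02946227  1.3855171 ]
[ 0.65710391 -0.1822429   0.05393906] [ 0.64377272 -0.18910691  0.04603284] [ 0.66979549 -0.1710855   0.06606035]
```

View pics/c9.png

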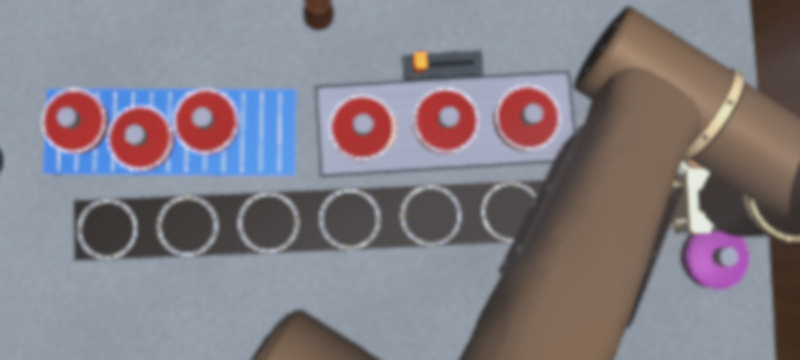

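>>> {"op": "move_arm", "data": {
  "deltas": [
    {"dp": [-20,0,-16],"rotation": [-1,0.5,-0.8]},
    {"dp": [-30,3,-25],"rotation": [0,0,0]},
    {"dp": [-30,5,-25],"rotation": [0,0,0]},
    {"dp": [-30,8,-25],"rotation": [0,0,0]},
    {"dp": [-30,8,-25],"rotation": [0,0,0]}
  ]
}}

```text
t: 25.38
eef_pos: [0.5626, -0.4036, 0.163]
ee_rot: [-1.566, 0.005, 3.136]
force: [0.7, -1.2, 0.1]
width: 0.0005
```

>>> {"op": "move_arm", "data": {
  "deltas": [
    {"dp": [-30,8,-25],"rotation": [0,0,0]},
    {"dp": [-30,8,-28],"rotation": [0,0,0]},
    {"dp": [-30,8,-30],"rotation": [0,0,0]},
    {"dp": [-10,8,-28],"rotation": [0,0,0]},
    {"dp": [0,0,0],"rotation": [0,0,0]}
  ]
}}

```text
t: 25.8
eef_pos: [0.6706, -0.2825, 0.1284]
ee_rot: [-1.568, 0.007, -3.135]
force: [-0.6, -0.9, -0.3]
width: 0.0004
```

```bash
python3 - <<'E'
from h import *
go(657,-235,32)
E
```

```text
t 25.8 pos [ 670.6 -282.5  128.4] dp [ 14.   96.2 -47.8] rot [-0.16  0.39 -0.4 ] F [-0.56 -0.89 -0.26] w 0.4
```

>>> {"op": "move_arm", "data": {
  "deltas": [
    {"dp": [10,18,-22],"rotation": [0,0.4,-0.4]},
    {"dp": [3,26,-18],"rotation": [0,0,0]},
    {"dp": [0,28,0],"rotation": [0,0,0]},
    {"dp": [0,14,0],"rotation": [0,0,0]},
    {"dp": [0,0,0],"rotation": [0,0,0]}
  ]
}}

```text
t: 26.22
eef_pos: [0.6651, -0.2298, 0.0389]
ee_rot: [-1.568, 0.004, -3.128]
force: [0.2, 0.3, 0.6]
width: 0.0004
```

```bash
python3 - <<'E'
from h import *
go(657,-205,32)
E
```

```text
t 26.22 pos [ 665.1 -229.8   38.9] dp [  7.8   6.8 -25. ] rot [-0.13  0.78 -0.24] F [0.15 0.32 0.58] w 0.4
```

>>> {"op": "move_arm", "data": {
  "deltas": [
    {"dp": [4,3,-8],"rotation": [0,0.7,0]},
    {"dp": [0,0,-7],"rotation": [0,0,0]},
    {"dp": [0,0,0],"rotation": [0,0,0]}
  ]
}}

```text
t: 26.47
eef_pos: [0.6622, -0.2117, 0.036]
ee_rot: [-1.569, 0.004, -3.139]
force: [-0.6, -0.3, 0.3]
width: 0.0008
```

>>> {"op": "move_arm", "data": {
  "deltas": [
    {"dp": [0,0,-3],"rotation": [0,0,0]},
    {"dp": [0,0,0],"rotation": [0,0,0]}
  ]
}}

```text
t: 26.63
eef_pos: [0.6636, -0.2078, 0.0383]
ee_rot: [-1.568, 0.007, -3.138]
force: [0.6, 0.5, 0.9]
width: 0.0006
```

>>> {"op": "move_arm", "data": {
  "deltas": [
    {"dp": [0,0,-3],"rotation": [0,0,0]},
    {"dp": [0,0,0],"rotation": [0,0,0]}
  ]
}}

```text
t: 26.8
eef_pos: [0.6644, -0.2051, 0.04]
ee_rot: [-1.568, 0.01, -3.138]
force: [-0.3, -0.8, 0.2]
width: 0.0006
```

>>> {"op": "move_arm", "data": {
  "deltas": [
    {"dp": [0,0,-1.5],"rotation": [0,0,0]},
    {"dp": [0,0,0],"rotation": [0,0,0]}
  ]
}}

```text
t: 26.97
eef_pos: [0.6644, -0.205, 0.0407]
ee_rot: [-1.567, 0.01, -3.139]
force: [-0.2, -0.6, -0.7]
width: 0.0002
```

>>> {"op": "move_arm", "data": {
  "deltas": [
    {"dp": [0,0,-1.5],"rotation": [0,0,0]},
    {"dp": [0,0,0],"rotation": [0,0,0]}
  ]
}}

```text
t: 27.13
eef_pos: [0.6644, -0.2049, 0.0409]
ee_rot: [-1.565, 0.011, -3.14]
force: [-0.1, -0.2, 0.4]
width: 0.0005
```

>>> {"op": "move_arm", "data": {
  "deltas": [
    {"dp": [0,0,-1.5],"rotation": [0,0,0]},
    {"dp": [0,0,0],"rotation": [0,0,0]}
  ]
}}

```text
t: 27.3
eef_pos: [0.6643, -0.2048, 0.041]
ee_rot: [-1.564, 0.011, -3.141]
force: [-0.1, -1.4, -0.9]
width: 0.0005
```

>>> {"op": "move_arm", "data": {
  "deltas": [
    {"dp": [0,1,-4],"rotation": [0,0,0]}
  ]
}}

```text
t: 27.38
eef_pos: [0.6645, -0.2035, 0.041]
ee_rot: [-1.561, 0.011, -3.14]
force: [-2.7, -26.5, 5.4]
width: 0.0006
```

>>> {"op": "move_arm", "data": {
  "deltas": [
    {"dp": [0,0,0],"rotation": [0,0,0]}
  ]
}}

```text
t: 27.47
eef_pos: [0.6643, -0.205, 0.0414]
ee_rot: [-1.559, 0.011, -3.14]
force: [-0.0, -0.3, 0.0]
width: 0.0003
```

>>> {"op": "move_arm", "data": {
  "deltas": [
    {"dp": [0,0,15],"rotation": [0,0,0]},
    {"dp": [0,-35,10],"rotation": [0,0,0]},
    {"dp": [0,-38,5],"rotation": [0,0,0]},
    {"dp": [0,-38,20],"rotation": [0,0,0]},
    {"dp": [0,-30,38],"rotation": [0,0,0]}
  ]
}}

```text
t: 27.88
eef_pos: [0.6592, -0.2845, 0.175]
ee_rot: [-1.565, -0.004, -3.136]
force: [2.7, -1.6, 1.0]
width: 0.0005
```

>>> {"op": "move_arm", "data": {
  "deltas": [
    {"dp": [25,0,30],"rotation": [0,0,0]},
    {"dp": [28,0,30],"rotation": [0,0,0]},
    {"dp": [28,0,30],"rotation": [0,0,0]},
    {"dp": [28,0,30],"rotation": [0,0,0]},
    {"dp": [28,0,25],"rotation": [0,0,0]}
  ]
}}

```text
t: 28.3
eef_pos: [0.5279, -0.4386, 0.1862]
ee_rot: [-1.561, 0.015, -3.129]
force: [0.6, -0.2, -0.2]
width: 0.0006
```

>>> {"op": "move_arm", "data": {
  "deltas": [
    {"dp": [28,0,20],"rotation": [0,0,0]},
    {"dp": [30,0,20],"rotation": [0,0,0]},
    {"dp": [20,0,15],"rotation": [0,0,0]},
    {"dp": [0,0,0],"rotation": [0,0,0]},
    {"dp": [0,0,0],"rotation": [0,0,0]}
  ]
}}

```text
t: 28.72
eef_pos: [0.4394, -0.5034, 0.187]
ee_rot: [-1.562, 0.018, -3.138]
force: [0.0, -0.1, 0.2]
width: 0.0002
```

```bash
python3 - <<'E'
from h import *
go(665,-310,90)
f=snap('top','pics/t10.png'); print(cocs2(f)); f2=snap('side','pics/s10.png')
g=f2
hsv=cv2.cvtColor(g['pixels'],cv2.COLOR_RGB2HSV).astype(int)
m=(hsv[...,0]<22)&(hsv[...,0]>8)&(hsv[...,1]>160)&(hsv[...,2]>150); mm=m*0; mm[235:285,360:420]=1; m=m&(mm>0)
vs,us=np.nonzero(m); w=world(g,us,vs); k=w[:,2]>.045; print(w[k].mean(0))
E
```

```text
t 28.72 pos [ 439.4 -503.4  187. ] dp [-224.5   99.4 -193.4] rot [-0.49  0.21 -1.03] F [ 0.02 -0.12  0.23] w 0.2
[(577.6, 373.2, 44.5, np.int32(482)), (547.7, 266.4, 44.3, np.int32(502)), (571.7, 162.1, 44.8, np.int32(505)), (555.8, -83.8, 44.3, np.int32(513)), (564.2, -216.7, 44.3, np.int32(513)), (565.2, -345.8, 44.5, np.int32(474))]
[ 0.63688337 -0.19970219  0.08030881]
```

View pics/s10.png

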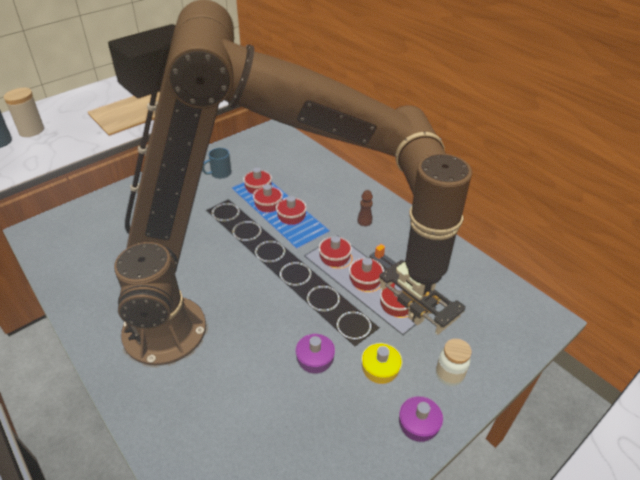

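```bash
python3 -c "
from h import *
print(arm.job_done())"
```

```text
the job is handed in; nothing more can be done
None
```

All six cocottes were there and are sorted, and the heat slider is at its stop. I handed the job in at about 29 s.

- **Weights:** I gripped each knob and raised the cocotte about 4 mm. The three at the left end of the strip read 2.1–2.8 N, so empty; the three at the right read 7.7–8.7 N, so full.
- **Sorting:** I slid the empty ones onto the blue mat and the full ones onto the steel plate. In the last top picture all six were where I put them. The closest foot to an edge, the middle one on the mat, is about 8 mm inside.
- **Slider:** I pushed it only after all six were sorted. It met a hard stop at about 39 N on the closed fingertips. I pushed again to check, and it stopped at the same place at about 27 N, about 68 mm from where it began.
- **Bystanders and robot:** The mill, mug and jar were not touched, and the robot was clear of everything when I handed in.

**Checks that disagreed:**
- The last slider reading from the side picture was wrong, because the gripper was in view. The slider position above comes from the earlier side picture, where it read y = -182 mm against about -180 mm expected.
- The first 39 N push came close to the 40 N limit, though that limit is for the arm or gripper body.

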